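# Clamp the flow-cell module

### The job

Clamp the flow-cell module in its swing clamp: with a finger, push the black nose of the steel strap so that the strap swings right across the module, against its stop pin, and only then push the red cam lever on the strap fully down. Only push, do not grip or lift anything: the module stays seated in its nest, and the two vials and the blue fitting beside the clamp stay where they are. Finish with the hand clear of everything.

Things in the scene. Friction and masses are not known exactly. Their poses are not given: they have to be found in the camera images.
- clamp_base: aluminium base plate of the swing clamp, fixed to the bench, 132 x 90 x 10 mm, reaching from x = -60 to +72 mm and y = -45 to +45 mm about its origin (under the nest, on the bench top); z up. The upright pivot axis of the strap stands at x = +50 mm, y = 0 in its axes. The stop pin, steel, 8 mm thick, 68 mm high, stands at x = -46, y = +15.5 mm: the strap lies against it when it is right across.
- strap (a joint): angle of the steel strap about the upright pivot axis, rad: 0 = right across the module, against the stop (the strap then points from the pivot along -x of clamp_base); growing as it swings open towards -y of clamp_base, to 1.4 at most. It stays where it is left; about 2 N at the nose moves it. The strap is 20 mm wide, its flat bar 60 to 68 mm above the bench
- strap_nose (a point): centre of the black block at the free end of the strap, the place to push: 24 mm along the strap, 22 mm wide, from 44 to 72 mm above the bench, its centre 98 mm from the pivot axis and 58 mm above the bench. Axes: -x points along the strap from the pivot outwards, -y is the side face on which a finger pushes it shut (towards +y), z up. Below the nose there is only the bench or the base plate; the module's body top is 44 mm and its centre knob 48 mm above the bench
- cam_lever (a joint): angle of the cam lever above the strap, rad: 0 = fully down, lying along the strap; about 0.75 to 1.05 at the start, raised. It stays where it is left; about 3 N on its red grip, square to the lever, pushes it down. Its hinge pin is level and square to the strap, 50 mm from the pivot axis along the strap (above the module), 80 mm above the bench; from there the lever points back towards and over the strap's pivot
- lever_grip (a point): point on the upper face of the red grip of the cam lever, 60 mm from the hinge pin along the lever and 8.5 mm above the line through the pin; the grip is 40 mm long (from 36 to 76 mm from the pin), 18 mm wide and 11 mm thick. Axes: x points along the lever from the hinge pin to its tip, z out of the upper face, which is pushed. With the lever down this point lies 10 mm past the pivot axis (away from the nose), 88.5 mm above the bench
- module_centre (a point): centre, half-way up, of the grey-brown flow-cell module that lies loose in the nest: 86 mm long (along y of clamp_base), 38 mm wide, 39 mm high, its underside 10 mm above the bench. To be left seated. Tall neighbours, fixed: the pump in front on the left (120 mm high, nearest corner about x = 0.52, y = 0.19 m in the world) and the blue chamber on the right (100 mm, corner about x = 0.615, y = 0.015)
- red_vial_centre (a point): centre (half-way up) of a vial with a red cap standing on the bench just behind the clamp (20 to 32 mm past the plate's +x edge), 16 mm across, 48 mm high; a bystander
- blue_vial_centre (a point): centre (half-way up) of a vial with a blue cap standing on the bench just behind the clamp (20 to 32 mm past the plate's +x edge), 16 mm across, 48 mm high; a bystander
- blue_fitting_centre (a point): centre of a small blue fitting, 13 x 29 x 11 mm, lying on the bench in front of the clamp; a bystander

How it is judged (in metres and radians):
On the way, in this order (a step that is already met when the one before it is completed fails the run):
1. the strap is right across the module, against its stop, with the cam lever still raised (value of joint strap below 0.07 rad and value of joint cam_lever above 0.5 rad), for 0.2 s.
2. the cam lever is fully down with the strap still across (value of joint each of cam_lever, strap below 0.08 rad), for 0.2 s.
At the end, for the whole second after the job is handed in: The strap is across the module within 0.08 rad of its stop, the cam lever is within 0.08 rad of fully down, the module lies in its nest within 8 mm of where it was, the vials and the fitting within 15 mm (all of step 2 and distance of module_centre from where it was at the start of the episode below 0.008 m and distance of each of red_vial_centre, blue_vial_centre, blue_fitting_centre from where it was at the start of the episode below 0.015 m); the robot touches nothing.
It fails at once if the cam lever is pushed down while the strap is still open (value of joint cam_lever below 0.4 rad and value of joint strap above 0.12 rad).
It fails at once if the module is lifted or pushed out of its nest (distance of module_centre from where it was at the start of the episode above 0.008 m).
It fails at once if a vial or the fitting is moved (distance of any of red_vial_centre, blue_vial_centre, blue_fitting_centre from where it was at the start of the episode above 0.015 m).
It also fails if it takes over 45 s, if anything falls off the work surface, if the arm or the gripper's body presses on something with over 40 N, if the wrist force passes 120 N, or if a joint passes its speed limit or range.

### The arm

A 6-joint arm with a two-finger parallel gripper is mounted at the origin on a cart in front of the work surface, level with it; the furniture and walls round the work are solid. World frame = base frame: x ahead of the robot, y to its left, z up, the work surface at z = 0. Lengths are in mm, angles in rad, forces in N, time in s.
With the tool pointing down it reaches from about 400 to 825 mm from the base axis. Payload 7 kg.
Tool frame: the origin (TCP) lies at the very end of the fingers, on their centre line; the grasp point (between the pads) lies 19 mm behind it; z points along the fingers, y is the direction in which the jaws open and shut (so a half turn about z gives the same grasp; the last joint's range is limited). The gripper opens to 88 mm and grips with 3 to 60 N. Pads are 19 mm wide; open, the fingers measure 130 mm over their backs; the gripper's body (78 mm by 193 mm) begins 47 mm behind the grasp point.
Start: joints at [1.572, 0.359, 0.012, 0, -1.224, -0.288], TCP at [190.956, 647.403, 226.561] pointing down, gripper open.
Joint ranges: [-3.07, 3.07], [-1.43, 2.12], [-1.02, 1.25], [-3.03, 1.67], [-3.05, -0], [-3.03, 3.03]. Speed limits (rad/s): [2.39, 2.39, 3.01, 3.14, 3.14, 3.14].

### API

Orientations are given as a unit quaternion [x, y, z, w].
In Python, from plant import bot gives the robot as it stands. Calls block until the motion is done:
- bot.move_ptp(position, orientation): joint-space move of the TCP to a pose.
- bot.line_to(position, velocity=150, ori=None): straight line of the TCP; ori=None keeps the orientation; velocity is the mean speed in mm/s.
- bot.move_joints(angles): joint-space move.
- bot.move_gripper(opening, force=None): finger opening in mm; force is the grip in N (None keeps the last); returns when the fingers have stopped.
- bot.pause(seconds).
- bot.solve_ik(position, orientation): joint angles nearest the present ones, or None.
- bot.read_state(): the state.
- bot.camera(name): name is "scene" or "top" or "wrist"; returns the picture (420x560x3 uint8, red, green, blue); there is no depth.
- bot.get_calibration(name): a dict with "fx", "fy", "cx", "cy" (pixels), "view" (4x4, takes a point from world to camera coordinates); the wrist camera has in their place "T_tool_cam" (4x4, takes a point from camera to tool coordinates, whose origin is the TCP and whose axes are the flange's). Camera axes: x right, y up, looking along -z (the intrinsics and any distortion apply to the point x, -y, -z); pixel columns grow to the right and rows downward; lengths in mm; the calibration is good to about 2 mm. A picture is of the moment at which its call begins: read the wrist's pose just before it. get_calibration takes no time and is no camera call.
A pose or a line that the arm cannot do raises bot.Unreachable and nothing moves.
- bot.close_job(): hands the job in, once; it reports no verdict.
The state is a dict: "t": time; "joint_pos": joint angles; "qvel": joint speeds; "tau": joint torques, N m; "tcp_pos": TCP position; "eef_rot": TCP orientation; "contact_force": force on the tool from outside, world axes, zero at the start; "moment": the same for the moment, N m; "width": finger opening in mm.
Only numpy, scipy, OpenCV 4.12 (cv2) and the standard library are available. Lean on these libraries where they do the work, as an engineer would, in place of code of your own. Each camera call takes 0.05 s, during which the arm holds its last target. There are 200 camera calls.

## Working session

There is one attempt and no reset: what is moved stays moved. The work goes in short steps, each a Python script; the robot and the scene stay as the last script left them, time stands still between calls to the robot, and variables do not carry over. Pictures are saved under pics/ and viewed, about 8 in all and at most 12, crops included, and the job is handed in when it is done.

```bash
mkdir -p pics; ls; python3 - <<'E'
from plant import bot
import cv2,numpy as np
for n in("top","scene"):
    im=bot.camera(n); cv2.imwrite(f"pics/{n}0.png",im[:,:,::-1])
    c=bot.get_calibration(n); print(n,{k:(np.round(v,3).tolist() if k!="view" else np.round(v,4).tolist()) for k,v in c.items()})
print(np.round(bot.get_calibration("wrist")["T_tool_cam"],3).tolist())
s=bot.read_state(); print(s)
E
```

```text
pics
top {'fx': 522.729, 'fy': 522.729, 'cx': 294.023, 'cy': 214.289, 'view': [[0.0039, -1.0, -0.0005, 147.4556], [0.9697, 0.0036, 0.2444, -619.4242], [-0.2444, -0.0015, 0.9697, -782.2623], [0.0, 0.0, 0.0, 1.0]]}
scene {'fx': 537.61, 'fy': 537.61, 'cx': 269.159, 'cy': 212.943, 'view': [[0.9039, -0.4271, 0.0235, -500.8799], [0.1713, 0.4117, 0.895, -233.0932], [-0.392, -0.805, 0.4454, -519.2946], [0.0, 0.0, 0.0, 1.0]]}
[[0.001, 0.961, 0.278, 74.953], [1.0, -0.001, 0.0, -0.225], [0.0, 0.278, -0.961, -158.583], [0.0, 0.0, 0.0, 1.0]]
{'t': 0.1, 'joint_pos': array([ 1.57212607e+00,  3.59303728e-01,  1.11418578e-02, -2.61860528e-04,
       -1.22412490e+00, -2.88075422e-01]), 'qvel': array([ 0.0003246 , -0.00018422,  0.00251917,  0.00220578, -0.00067001,
        0.00065185]), 'tau': array([-2.24352902e-03, -5.84158587e+01,  2.93751329e+01,  7.01546654e+00,
        1.01418103e-02, -5.26137683e-05]), 'tcp_pos': array([190.84672267, 646.99452548, 225.7285096 ]), 'eef_rot': array([ 9.89733055e-01, -1.42926235e-01, -1.43613725e-05,  7.55187406e-04]), 'contact_force': array([-0.19920734,  0.28233962,  0.56187528]), 'moment': array([ 0.03555009,  0.05015788, -0.03280365]), 'width': 87.68742127255385}
```

View pics/top0.png

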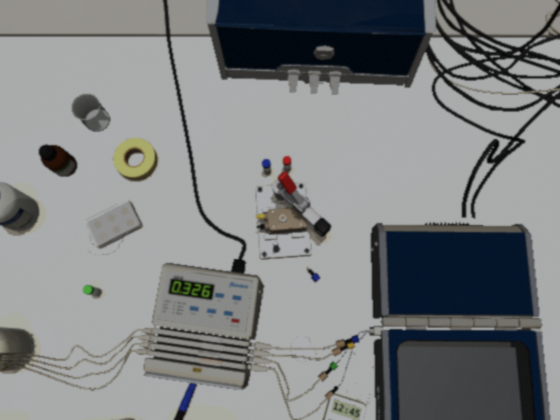

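View pics/scene0.png

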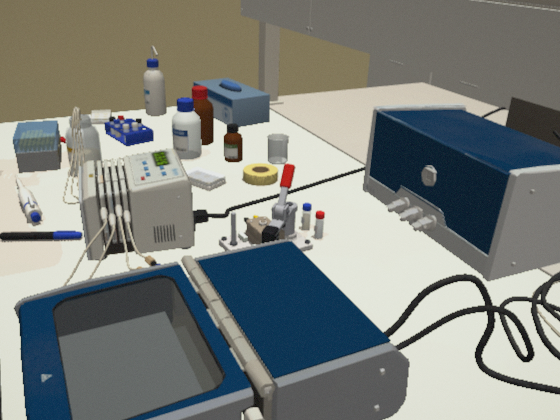

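The top view shows the clamp at about (285,220): nose at (322,226), red grip at (287,182), vials at (267,163) and (287,160), fitting at (314,275). The scene view shows the lever raised. I'll enlarge a crop next.

```bash
cat > h.py <<'E'
from plant import bot
import numpy as np, cv2
from scipy.spatial.transform import Rotation as R
def ray(n,u,v,V=None):
    c=bot.get_calibration(n)
    V=c["view"] if V is None else V
    d=np.array([(u-c["cx"])/c["fx"],-(v-c["cy"])/c["fy"],-1.])
    A=V[:3,:3]; return -A.T@V[:3,3], A.T@d
def onz(n,u,v,z,V=None):
    o,d=ray(n,u,v,V); return o+d*(z-o[2])/d[2]
def proj(n,p,V=None):
    c=bot.get_calibration(n); V=c["view"] if V is None else V
    q=V[:3,:3]@np.asarray(p,float)+V[:3,3]; return np.array([c["cx"]+c["fx"]*q[0]/-q[2],c["cy"]-c["fy"]*q[1]/-q[2]])
def wristV(s):
    T=np.eye(4);T[:3,:3]=R.from_quat(s["eef_rot"]).as_matrix();T[:3,3]=s["tcp_pos"]
    return np.linalg.inv(T@bot.get_calibration("wrist")["T_tool_cam"])
E
python3 - <<'E'
from h import *
im=cv2.imread("pics/top0.png")[145:290,240:345]
cv2.imwrite("pics/c1.png",cv2.resize(im,None,fx=4,fy=4,interpolation=cv2.INTER_CUBIC)) 
for u,v,z in[(322,226,72),(287,182,110),(257,185,10),(307,182,10),(311,256,10),(260,258,10),(314,275,5),(267,163,48),(287,160,48)]: print(u,v,onz("top",u,v,z).round(0))
E
```

```text
322 226 [600. 104.  72.]
287 182 [664. 161. 110.]
257 185 [690. 217.  10.]
307 182 [696. 127.  10.]
311 256 [561. 120.  10.]
260 258 [557. 209.  10.]
314 275 [529. 115.   5.]
267 163 [718. 197.  48.]
287 160 [724. 163.  48.]
```

View pics/c1.png

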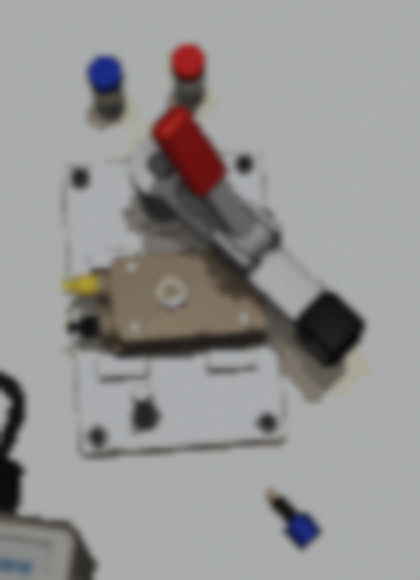

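```bash
python3 - <<'E'
from h import *
pts=[((256.75,186.25),(72,45)),((305.5,184.25),(72,-45)),((311.25,255),(-60,-45)),((260.5,259),(-60,45))]
W=np.array([onz("top",*p,10)[:2] for p,_ in pts]);B=np.array([b for _,b in pts],float)
m=B.mean(0);Wm=W.mean(0);X=B-m;Y=W-Wm
a=np.arctan2((X[:,0]*Y[:,1]-X[:,1]*Y[:,0]).sum(),(X*Y).sum())
r=np.array([[np.cos(a),-np.sin(a)],[np.sin(a),np.cos(a)]])
o=Wm-r@m; print("yaw",np.degrees(a),"o",o,"res",(W-(X@r.T+Wm)).round(1).tolist())
print("pivot",o+r@[50,0],"nose closed",o+r@[-48,0],"pin",o+r@[-46,15.5], proj("top",[*(o+r@[-46,15.5]),68]))
n=onz("top",240+331/4,145+325/4,72)[:2]; v=r.T@(n-o)-[50,0]; print("nose",n,"dist",np.hypot(*v),"ang",np.arctan2(-v[1],-v[0]))
# move to look
yaw=0.
def q(y): return (R.from_euler('z',y)*R.from_euler('x',np.pi)).as_quat()
for y in (a,a+np.pi,a-.7):
  print(y,bot.solve_ik([o[0],o[1],230],q(y)))
print(bot.read_state()["joint_pos"].round(2))
bot.move_ptp([o[0]+0,o[1]-10,230],q(a))
s=bot.read_state();im=bot.camera("wrist");np.save("w1.npy",wristV(s));cv2.imwrite("pics/w1.png",im[:,:,::-1]);print(s["tcp_pos"],s["t"])
E
```

```text
yaw 4.048409847878 o [618.31590233 168.11899725] res [[0.6, -0.9], [-1.7, 1.1], [1.1, 0.6], [0.1, -0.9]]
pivot [668.19114014 171.64896235] nose closed [570.43567403 164.73023077] pin [571.33639437 180.33275309] [275.28238919 243.68135676]
nose [599.99401712 102.52432841] dist 97.10336041803875 ang 0.7214942689964481
0.07065808131563388 [ 5.69470781e-01  3.00844898e-01 -6.38256619e-02  4.44089210e-16
 -1.20612577e+00  1.07198363e+00]
3.212250734905427 [ 5.69470781e-01  3.00844898e-01 -6.38256619e-02 -4.44089210e-16
 -1.20612577e+00 -2.06960903e+00]
-0.6293419186843661 [ 0.56947078  0.3008449  -0.06382566  0.         -1.20612577  0.37198363]
[ 1.57  0.36  0.01 -0.   -1.22 -0.29]
[618.16373942 158.9004761  229.94126186] 2.4167
```

View pics/w1.png

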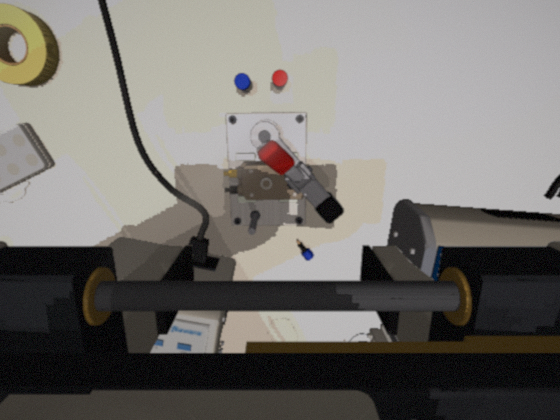

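The wrist view shows base corners at (227,112) and (308,112), nose at (327,207), and grip at (276,156). I'll check these against the top view and triangulate the grip.

```bash
python3 - <<'E'
from h import *
V=np.load("w1.npy")
for u,v,z in[(227,112,10),(308,112,10),(327,207,72),(265,136,68)]: print(onz("wrist",u,v,z,V).round(1))
def red(f,x0,y0,x1,y1):
    im=cv2.cvtColor(cv2.imread(f),cv2.COLOR_BGR2HSV)
    m=cv2.inRange(im,(0,140,60),(8,255,255))|cv2.inRange(im,(172,140,60),(180,255,255))
    m[:y0]=0;m[y1:]=0;m[:,:x0]=0;m[:,x1:]=0
    ys,xs=np.nonzero(m);print(f,len(xs),xs.min(),xs.max(),ys.min(),ys.max());return xs.mean(),ys.mean()
a=ray("top",*red("pics/top0.png",270,168,310,200)); b=ray("wrist",*red("pics/w1.png",245,130,310,185),V)
c=ray("scene",*red("pics/scene0.png",270,150,310,192))
def tri(*rs):
    A=0;y=0
    for o,d in rs:
        d=d/np.linalg.norm(d);P=np.eye(3)-np.outer(d,d);A=A+P;y=y+P@o
    p=np.linalg.solve(A,y);return p.round(1),[round(np.linalg.norm(np.cross(p-o,d/np.linalg.norm(d))),1) for o,d in rs]
print(tri(a,b),tri(a,c),tri(a,b,c))
E
```

```text
[690.2 219.5  10. ]
[696.6 130.4  10. ]
[606.7 108.1  72. ]
[671.3 174.3  68. ]
pics/top0.png 204 279 295 172 193
pics/w1.png 632 260 293 143 174
pics/scene0.png 227 280 293 164 187
(array([658.4, 161.8, 125.8]), [np.float64(0.4), np.float64(0.4)]) (array([658.2, 161.4, 126.7]), [np.float64(0.1), np.float64(0.1)]) (array([658.4, 161.8, 126.4]), [np.float64(0.4), np.float64(0.4), np.float64(0.1)])
```

Two views agree to about 3 mm: strap at about 0.72 rad, lever at about 0.95 rad raised. I'll push the nose along its arc now, watching the force.

```bash
cat >> h.py <<'E'
P=np.array([669.5,173.]);A0=0.071
xb=np.array([np.cos(A0),np.sin(A0)]);yb=np.array([-xb[1],xb[0]])
def q(y): return (R.from_euler('z',y)*R.from_euler('x',np.pi)).as_quat()
def U(t): return -np.cos(t)*xb-np.sin(t)*yb
def T(t): return -np.sin(t)*xb+np.cos(t)*yb
def fp(t,gap,r=99): return P+r*U(t)-(32+gap)*T(t)
E
python3 - <<'E'
from h import *
bot.move_gripper(0)
t=.74
bot.move_ptp([*fp(t,16),160],q(A0+t))
bot.line_to([*fp(t,16),57],150)
f0=bot.read_state()["contact_force"]; print("f0",f0, bot.read_state()["width"])
for t in np.arange(.74,-.2,-.06):
    bot.line_to([*fp(t,0),57],60,q(A0+t))
    s=bot.read_state();f=s["contact_force"]-f0
    print(round(t,2),f.round(1),round(float(f[:2]@T(t)),1),s["tcp_pos"].round(1))
    if t<.2 and -f[:2]@T(t)>10 or np.linalg.norm(f)>20:break
bot.pause(.3)
im=bot.camera("wrist");cv2.imwrite("pics/w2.png",im[:,:,::-1]);im=bot.camera("top");cv2.imwrite("pics/t2.png",cv2.resize(im[130:300,220:360,::-1],None,fx=3,fy=3))
print(bot.read_state()["t"])
E
```

```text
f0 [0.52244297 0.54123963 1.69305447] 0.3286866303466315
0.74 [-1.  -1.  -1.5] 0.1 [624.4  79.7  57.6]
0.68 [-0.2 -0.3 -1.3] -0.1 [619.   82.1  57.2]
0.62 [-1.1 -0.1 -2. ] 0.7 [613.7  85.2  57. ]
0.56 [ 0.1 -0.2 -2.1] -0.2 [608.5  88.7  57. ]
0.5 [ 0.1 -0.9 -1.8] -0.8 [603.6  92.5  57. ]
0.44 [-0.6 -0.7 -1.7] -0.3 [598.9  96.7  57. ]
0.38 [-0.4 -0.3 -1.3] -0.1 [594.5 101.1  57. ]
0.32 [-0.5 -0.7 -2.1] -0.5 [590.3 105.7  57. ]
0.26 [-0.8 -0.7 -1.3] -0.4 [586.4 110.6  57. ]
0.2 [-0.4 -0.3 -1.2] -0.2 [582.8 115.7  57. ]
0.14 [-0.7 -0.5 -1.5] -0.4 [579.5 121.   57. ]
0.08 [-0.7 -0.8 -1.1] -0.7 [576.5 126.4  57. ]
0.02 [-1.1 -0.9 -1.2] -0.8 [573.9 132.1  57. ]
-0.04 [ 0.3 -0.3 -1.9] -0.3 [571.6 138.   57. ]
-0.1 [  8.7 -21.7  -3. ] -21.5 [570.2 139.4  57.1]
9.8917
```

View pics/t2.png

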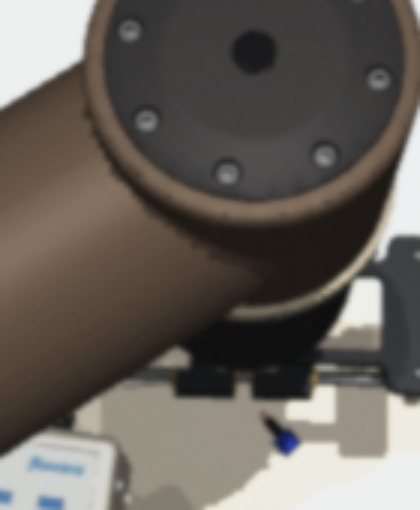

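View pics/w2.png

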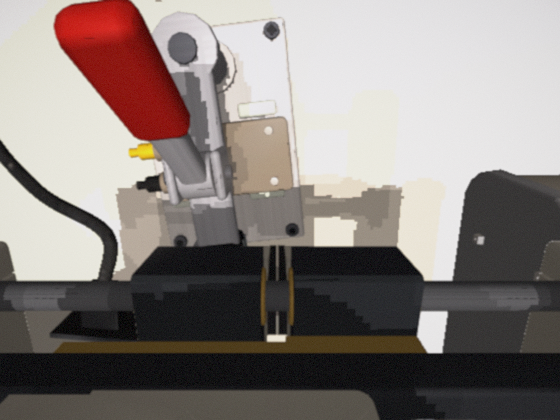

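The strap looks parallel to the base and the push ended against the stop at 21 N. I'll back off along the push direction, rise and look again.

```bash
python3 - <<'E'
from h import *
bot.line_to([*fp(0,18),57],100)
bot.line_to([*fp(0,18),200],200)
bot.move_ptp([618,159,230],q(A0))
s=bot.read_state();im=bot.camera("wrist");np.save("w3.npy",wristV(s));cv2.imwrite("pics/w3.png",im[:,:,::-1])
cv2.imwrite("pics/w3c.png",cv2.resize(im[60:270,200:350,::-1],None,fx=2.8,fy=2.8))
cv2.imwrite("pics/s3.png",bot.camera("scene")[:,:,::-1]);print(s["t"],s["tcp_pos"])
V=wristV(s)
for b in([50,0],[-48,0],[-46,15.5]):
  w=P-50*xb+b[0]*xb+b[1]*yb; print(b,w.round(1),proj("wrist",[*w,70],V).round(1))
im=cv2.cvtColor(cv2.imread("pics/w3.png"),cv2.COLOR_BGR2HSV)
m=cv2.inRange(im,(0,140,60),(8,255,255))|cv2.inRange(im,(172,140,60),(180,255,255));m[:100]=0;m[230:]=0
ys,xs=np.nonzero(m);print(len(xs),xs.mean(),ys.mean(),onz("wrist",xs.mean(),ys.mean(),126,V))
E
```

```text
11.5667 [617.98082053 159.65587728 227.96927954]
[50, 0] [669.5 173. ] [266.7 137.7]
[-48, 0] [571.7 166. ] [267.4 235.3]
[-46, 15.5] [572.6 181.7] [252.3 233.5]
512 264.03515625 164.548828125 [652.75184574 172.46735151 126.        ]
```

View pics/w3c.png

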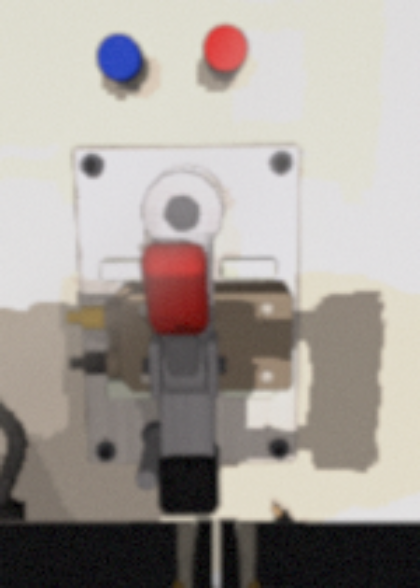

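The strap lies across against the pin (nose at crop (188,480)), with the lever still raised and its grip in line (172.5 vs 171.8 mm expected). Now I'll push the lever down along its arc.

```bash
python3 - <<'E'
from h import *
H=P-50*xb
def lp(f,s=62,h=8.5,b=9.5):
    rho=s*np.cos(f)-h*np.sin(f)-b
    return [*(H+rho*xb),80+s*np.sin(f)+h*np.cos(f)]
p=lp(1.15);bot.move_ptp([p[0],p[1],190],q(A0));bot.line_to(p,100)
bot.pause(.2);f0=bot.read_state()["contact_force"]
for f in list(np.arange(1.1,.06,-.1))+[.06,.03,0,-.015,-.03,-.045,-.06]:
    bot.line_to(lp(f),60)
    s=bot.read_state();F=s["contact_force"]-f0
    print(round(f,3),F.round(1),s["tcp_pos"].round(1))
    if np.linalg.norm(F)>(12 if f<.3 else 20):break
bot.pause(.4);print((bot.read_state()["contact_force"]-f0).round(1))
p=bot.read_state()["tcp_pos"]
bot.line_to([p[0],p[1],230],150)
bot.move_ptp([618,159,230],q(A0))
s=bot.read_state();im=bot.camera("wrist");np.save("w4.npy",wristV(s))
c1=cv2.resize(im[60:270,200:350,::-1],None,fx=2.6,fy=2.6)
sc=bot.camera("scene")[:,:,::-1];c2=cv2.resize(sc[150:270,210:340],(390,360));c2=cv2.copyMakeBorder(c2,0,c1.shape[0]-360,0,0,0)
cv2.imwrite("pics/w4.png",np.hstack([c1,c2]));print(s["t"])
E
```

```text
1.1 [-2.3 -0.3  0.7] [630.8 170.3 139.1]
1.0 [-0.7 -0.3  0.3] [636.6 170.6 136.3]
0.9 [-1.8  0.2  0.4] [642.1 171.  133.4]
0.8 [-1.5 -0.9  0.3] [647.4 171.4 130.2]
0.7 [-0.6 -0.5 -0. ] [652.4 171.8 126.3]
0.6 [ 0.1 -0.   0.6] [656.8 172.1 121.8]
0.5 [-1.4 -0.6  0.6] [660.6 172.4 116.8]
0.4 [-0.4 -0.4  0.4] [664.  172.6 111.5]
0.3 [-1.4 -0.4 -0.4] [666.8 172.8 105.9]
0.2 [-0.3  0.2 -0.1] [669.1 172.9 100.2]
0.1 [-1.2  0.6 -0.4] [670.7 173.1  94.1]
0.06 [-1.8 -0.9  0.6] [671.2 173.1  92. ]
0.03 [-0.4 -0.8 -0.1] [671.7 173.2  90.3]
0 [-1.8 -0.2  3.8] [672.1 173.2  88.7]
-0.015 [-4.8 -1.   8.5] [672.1 173.2  88.6]
-0.03 [-7.4  0.6 13.9] [672.2 173.2  88.4]
[-6.4 -0.4 13. ]
18.7333
```

View pics/w4.png

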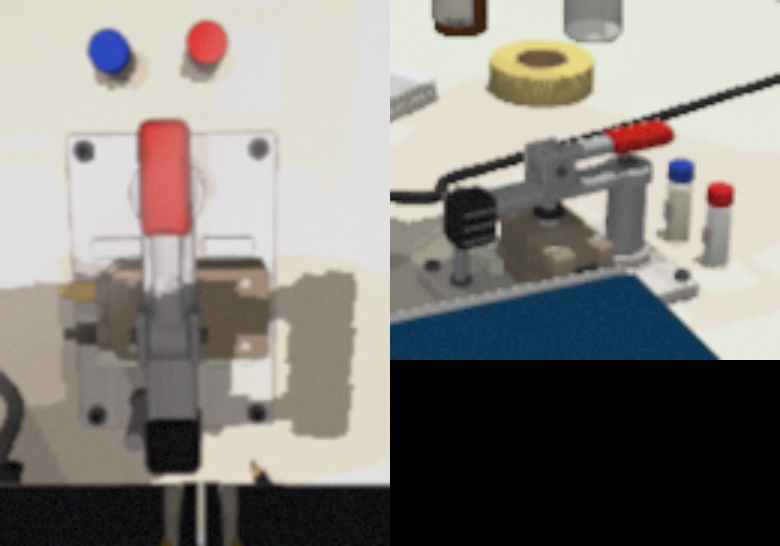

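The lever lies flat along the strap and stopped solidly at 88.4 mm (88.5 expected). The strap is against its pin, the module is seated and the vials are in place. The hand is clear at z = 230 mm.

```bash
python3 -c "
from plant import bot
bot.close_job()"
```

```text
the job is handed in; nothing more can be done
```

The clamp is shut and the job is handed in, at about 19 s of the 45 s allowed; no verdict was reported.

- **Strap:** I pushed the nose along its arc with closed fingers. It started about 0.72 rad open and stopped against the pin at about 21 N. The picture after backing off showed it across, with the lever still raised.
- **Lever:** I pushed the red grip down along its arc. It met a firm stop at a height of 88.4 mm (88.5 mm expected for fully down), with about 14 N upward on the tool.
- **Last pictures:** The lever lies along the strap, the strap rests at its pin, and the module is seated. The vials look unmoved. The hand was clear, at 230 mm.
- **Not measured:** I compared positions by eye only. In the last picture just the tip of the blue fitting was visible, in the same place as before the lever push. The push forces on the way barely rose above sensor noise, so the stop forces and the pictures are the evidence.
- **Disagreement:** The top and wrist views differed by about 3 mm on the base and pivot, and about 9 mm on the nose. I used a rough average for the pivot, and it gave no trouble.

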